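# Put the balance weights back in their pan

### The arm

A 6-joint arm with a two-finger parallel gripper is mounted at the origin on the work surface. World frame = base frame: x ahead of the robot, y to its left, z up, the work surface at z = 0. Lengths are in m, angles in rad, forces in N, time in s.
With the tool pointing down it reaches from about 0.375 to 0.975 m from the base axis. Payload 3.8 kg.
Tool frame: the origin (TCP) lies at the very end of the fingers, on their centre line; the grasp point (between the pads) lies 19 mm behind it; z points along the fingers, y is the line along which they close (so a half turn about z gives the same grasp; the last joint's range is limited). The gripper opens to 85 mm and grips with 20 to 120 N. Pads are 22 mm wide; open, the fingers measure 114 mm over their backs; the gripper's body (76 mm by 85 mm) begins 54 mm behind the grasp point. The pads swing forward as they close: fully open they stand 13 mm farther back than shut.
Start: joints at [1.148, 0.264, 1.604, -0, 1.274, -0.037], TCP at [0.254, 0.625, 0.231] pointing down, gripper open.
Joint ranges: [-2.63, 2.63], [-0.94, 2.18], [0.31, 2.57], [-1.31, 4.45], [0, 2.66], [-2.55, 2.55]. Speed limits (rad/s): [2.57, 2.57, 3.14, 3.14, 3.14, 3.14].

### API

Orientations are given as a rotation vector (axis times angle).
In Python, from workcell import bot gives the robot as it stands.
- The arm moves only by the shell command python3 -m creep 'ROWS' [FORCE]. ROWS is JSON, a list of rows, each a list of 5 numbers: the shift along the tool's x, y, z in units of 0.05 m (1.0 is 0.05 m), then the turn about the tool's z in units of 0.1 rad (1.0 is 0.1 rad), then the opening, from 0 (shut) to 1 (fully open). In form: [[tx, ty, tz, spin, hand], ...]. A call has 1 to 20 rows; each row shifts and turns the commanded pose from where the row before left it, along the tool's axes as they then stand; what a row does not reach is not made up. A row lasts 1/8 s, in which the tool goes at most 62.5 mm and 10.7 degrees, less where a joint would pass 70% of its speed; a pose out of reach is approached as far as the arm can. A call with a number of a shift or a turn outside -1 to 1 is refused whole. A call with a gripper value outside its range is refused whole. The fingers move at their own pace and stop on an object; FORCE is the grip in N (left out, the last holds). Time passes only in rows, so rows that do not move let the fingers close. It gives the time, the measured TCP pose, the force, the opening and the grip force at its end, in the units of the state.
- bot.read_state(): the state, without advancing time (a new reading comes with each control period).
- bot.read_camera(name): name is "side" or "top"; returns a dict with "pixels" (384x512x3 uint8, red, green, blue), "vfov" (degrees; the focal length in pixels is half the picture's height over the tangent of half this angle, whatever the lens; pixels are square), "cx", "cy" (the principal point, pixels), "dist_coeffs" ([k1, k2, p1, p2, k3] as OpenCV has them; the pictures are not rectified), "world_to_cam" (4x4, takes a point from world to camera coordinates). Camera axes: x right, y down, z forward; pixel columns grow to the right and rows downward; lengths in m; the calibration is good to about 2 mm. A picture is of the moment at which its call begins. There is no depth.
- bot.finish_job(): hands the job in; it is judged then, once.
Trained networks look in a picture, given as the dict that the camera call returned (one of the last four; its "shot" number tells which), for a name from the list of things; names that differ only in an ending like _2 or _b are one class to them, and where a whole thing is asked for, a point or a joint stands for the part that bears it (a point fixed in the world has none). Each returns a list of dicts, best first, with "score" (0 to 1); they miss things now and then, are a little off and sometimes report something else, mostly with a low value. They report only what shows in the picture. A call takes as long as a camera call. They do not tell look-alikes from the thing itself.
- bot.look_for(target, picture): "bbox" ([left, top, right, bottom] in pixels, round what is visible of it).
- bot.regions_of(target, picture): "mask" (384x512 bool, what is visible of it) and "bbox" ([left, top, right, bottom] in pixels, round what is visible of it).
The state is a dict: "time": time; "q": joint angles; "joint_vel": joint speeds; "joint_torque": joint torques, N m; "tool_pos": TCP position; "tcp_rot": TCP orientation; "wrist_force": force on the tool from outside, world axes, zero at the start; "torque": the same for the moment, N m; "width": opening from 0.0 (shut) to 1.0 (fully open); "grip_force": force on a finger pad.
Only numpy, scipy, OpenCV 4.12 (cv2) and the standard library are available. Lean on these libraries where they do the work, as an engineer would, in place of code of your own. Each camera call takes 0.05 s, during which the arm holds its last target. There are 200 camera calls.

### The job

Put the four knobbed balance weights back into the round black pan, each standing upright inside the ring of its own size: the smallest weight in the smallest ring, and so on up to the largest. Set each one down on the pan rather than dropping it. The two plain bar offcuts without a knob do not belong to the set: leave them standing where they are.

Things in the scene. Friction and masses are not known exactly. Their poses are not given: they have to be found in the camera images.
- weight_28: the smallest of four bright steel balance weights, standing upright on the bench: a plain upright cylinder 28 mm in diameter and 32 mm high, with a narrower round knob on top (knob 14 mm wide, on a neck 8 mm wide), 50 mm high in all. About 140 g. Origin: centre of the underside, z up
- weight_38: the second smallest of four bright steel balance weights, standing upright on the bench: a plain upright cylinder 38 mm in diameter and 36 mm high, with a narrower round knob on top (knob 19 mm wide, on a neck 11 mm wide), 54 mm high in all. About 290 g. Origin: centre of the underside, z up
- weight_48: the second largest of four bright steel balance weights, standing upright on the bench: a plain upright cylinder 48 mm in diameter and 40 mm high, with a narrower round knob on top (knob 24 mm wide, on a neck 14 mm wide), 58 mm high in all. About 500 g. Origin: centre of the underside, z up
- weight_58: the largest of four bright steel balance weights, standing upright on the bench: a plain upright cylinder 58 mm in diameter and 46 mm high, with a narrower round knob on top (knob 29 mm wide, on a neck 17 mm wide), 64 mm high in all. About 750 g. Origin: centre of the underside, z up
- ring_28: the smallest of four low aluminium rings on the floor of a fixed round black pan (236 mm across, rim 12 mm above the bench): inner diameter 44, outer 50, height 8 mm, open inside, so the weight (28 mm) stands on the pan's floor. Origin: its centre at the lower edge, on the pan's floor, 4 mm above the bench; z up. Rings form a square, 90 mm between centres; which is where varies
- ring_38: the second smallest of four low aluminium rings on the floor of a fixed round black pan (236 mm across, rim 12 mm above the bench): inner diameter 54, outer 60, height 8 mm, open inside, so the weight (38 mm) stands on the pan's floor. Origin: its centre at the lower edge, on the pan's floor, 4 mm above the bench; z up. Rings form a square, 90 mm between centres; which is where varies
- ring_48: the second largest of four low aluminium rings on the floor of a fixed round black pan (236 mm across, rim 12 mm above the bench): inner diameter 64, outer 70, height 8 mm, open inside, so the weight (48 mm) stands on the pan's floor. Origin: its centre at the lower edge, on the pan's floor, 4 mm above the bench; z up. Rings form a square, 90 mm between centres; which is where varies
- ring_58: the largest of four low aluminium rings on the floor of a fixed round black pan (236 mm across, rim 12 mm above the bench): inner diameter 74, outer 80, height 8 mm, open inside, so the weight (58 mm) stands on the pan's floor. Origin: its centre at the lower edge, on the pan's floor, 4 mm above the bench; z up. Rings form a square, 90 mm between centres; which is where varies
- offcut_38: look-alike that does not belong: a plain steel bar offcut with a flat top and no knob, standing upright on the bench among the weights, 38 mm in diameter, 40 mm high, about 340 g. Origin: centre of the underside, z up
- offcut_48: look-alike that does not belong: a plain steel bar offcut with a flat top and no knob, standing upright on the bench among the weights, 48 mm in diameter, 44 mm high, about 600 g. Origin: centre of the underside, z up
There are look-alikes about, which are no part of the job. Leave any purple look-alike of the ring_58 alone. What is shaped like the ring_38 but blue is not meant.

How it is judged:
By the outcome, as a careful person would: the job done as asked, in the order asked, and still so for the second after the job is handed in, with the robot touching nothing.
It also fails if it takes over 128 s, if anything falls off the work surface, if the arm or the gripper's body presses on something with over 40 N, if the wrist force passes 120 N, or if a joint passes its speed limit or range.

## Working session

There is one attempt and no reset: what is moved stays moved. The work goes in short steps, Python scripts to look and compute and a shell command to move; the robot and the scene stay as the last step left them, time stands still between calls to the robot, and variables do not carry over. Pictures are saved under pics/ and viewed, at most 14 in all, crops included, and the job is handed in when it is done.

```bash
ls; mkdir -p pics; python3 - <<'E'
from workcell import bot
import cv2
s=bot.read_state();print(s)
for n in("top","side"):
    p=bot.read_camera(n);cv2.imwrite(f"pics/{n}0.png",p["pixels"][...,::-1])
    print(n,p["vfov"],p["cx"],p["cy"],p["dist_coeffs"],p["world_to_cam"])
E
```

```text
pics
{'time': 0.0, 'q': array([ 1.14806946e+00,  2.64762793e-01,  1.60540169e+00,  1.66176070e-06,
        1.27367626e+00, -3.69079821e-02]), 'joint_vel': array([-0.00078797,  0.00083276,  0.00075694,  0.00106642,  0.00061852,
       -0.0011017 ]), 'joint_torque': array([-1.18463959e-03, -5.15107334e+01, -3.67312217e+01, -1.08050222e-04,
        1.29032318e-02,  1.02212144e-05]), 'tool_pos': array([0.2537182 , 0.62470592, 0.22994056]), 'tcp_rot': array([-0.60219291, -3.08281189,  0.00343732]), 'wrist_force': array([-0.38193171,  0.41078361,  0.45046598]), 'torque': array([-0.00118284, -0.04482045,  0.00862835]), 'grip_force': 0.0, 'width': 1.0043388034903051}
top 55.71749576710694 250.6604535697631 185.8087438146731 [-0.04907989  0.          0.          0.          0.        ] [[ 0.01102113 -0.99971043  0.02139147 -0.07228224]
 [-0.98941495 -0.01399825 -0.14443718  0.54299706]
 [ 0.1446948  -0.01957318 -0.98928272  1.09474977]
 [ 0.          0.          0.          1.        ]]
side 55.52875827753512 256.2649390610343 193.0697132367272 [0.02832303 0.         0.         0.         0.        ] [[ 0.90647137 -0.42196491 -0.01597723 -0.51198633]
 [-0.30211263 -0.62163871 -0.72269861  0.16829202]
 [ 0.29502139  0.65993252 -0.69097862  0.77113858]
 [ 0.          0.          0.          1.        ]]
```

View pics/top0.png

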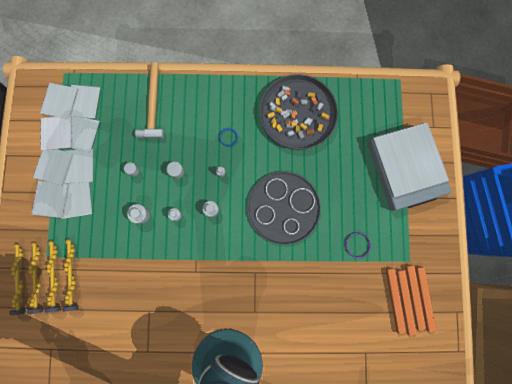

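View pics/side0.png

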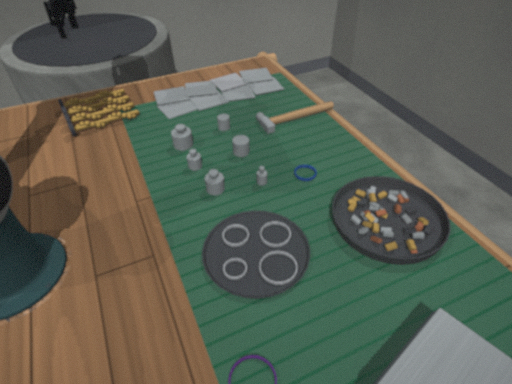

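Top view: weight_58 at (137,213), weight_38 at (174,214), weight_48 at (210,209) and weight_28 at (221,171). The flat-topped offcuts are at (131,169) and (175,170). The pan is at (283,207), with the purple ring at (357,244) and the blue ring at (228,137), neither of which is meant.

```bash
cat > h.py <<'E'
from workcell import bot
import cv2, numpy as np
from scipy.optimize import least_squares
def proj(p,X):
    f=192/np.tan(np.radians(p["vfov"]/2));K=np.array([[f,0,p["cx"]],[0,f,p["cy"]],[0,0,1.]])
    T=p["world_to_cam"];return cv2.projectPoints(np.asarray(X,float).reshape(-1,3),cv2.Rodrigues(T[:3,:3])[0],T[:3,3],K,np.array(p["dist_coeffs"]))[0][:,0]
t=np.linspace(0,2*np.pi,40)
def circ(x,y,r,z):return np.c_[x+r*np.cos(t),y+r*np.sin(t),0*t+z]
W={28:(32,14,50),38:(36,19,54),48:(40,24,58),58:(46,29,64)}
R={28:50,38:60,48:70,58:80}
def parts(n,x,y,z0=0):
    k,d=n.split("_");d=int(d)
    if k=="ring":return [np.r_[circ(x,y,R[d]/2e3,.004),circ(x,y,R[d]/2e3,.012)]]
    if k=="offcut":
        h={38:.04,48:.044}[d];return [np.r_[circ(x,y,d/2e3,0),circ(x,y,d/2e3,h)]]
    h,kd,H=W[d]
    return [np.r_[circ(x,y,d/2e3,z0),circ(x,y,d/2e3,z0+h/1e3)],np.r_[circ(x,y,kd/2e3,z0+h/1e3+.005),circ(x,y,kd/2e3,z0+H/1e3)]]
S=8
def model(p,n,x,y,z0=0):
    m=np.zeros((384*S,512*S),np.uint8)
    for q in parts(n,x,y,z0):
        cv2.fillConvexPoly(m,np.round((cv2.convexHull(proj(p,q).astype(np.float32))[:,0]+.5)*S).astype(int),1)
    M=cv2.moments(m,True);return np.array([M["m10"]/M["m00"],M["m01"]/M["m00"]])/S-.5,M["m00"]/S/S
def cen(mask,hull):
    m=mask.astype(np.uint8)
    if hull:
        c=cv2.convexHull(np.argwhere(m)[:,::-1].astype(np.int32));cv2.fillConvexPoly(m,c,1)
    M=cv2.moments(m,True);return np.array([M["m10"]/M["m00"],M["m01"]/M["m00"]]),M["m00"]
def ground(p,uv,z):
    return least_squares(lambda s:proj(p,[s[0],s[1],z])[0]-uv,[.5,0]).x
def locate(p,n,mask,z0=0):
    c,a=cen(mask,n[:4]=="ring");xy=ground(p,c,.02+z0)
    for _ in range(4):
        m,am=model(p,n,*xy,z0);xy=xy+ground(p,c,.02+z0)-ground(p,m,.02+z0)
    return xy,a,am,c
def measure(names,z0=0):
    P={c:bot.read_camera(c) for c in("top","side")}
    for n in names:
        for c,p in P.items():
            for r in bot.regions_of(n,p):
                if r["score"]<.3:continue
                xy,a,am,cc=locate(p,n,r["mask"],z0)
                print(n,c,"%.2f"%r["score"],"xy",xy.round(4),"area %.0f model %.0f"%(a,am),cc.round(1))
    return P
E
python3 - <<'E'
from h import *
P=measure([f"{k}_{d}" for k in("weight","ring") for d in W]+["offcut_38","offcut_48"])
p=P["top"];print(proj(p,[.254,.625,.23]),proj(P["side"],[.254,.625,.23]))
a=cv2.resize(P["top"]["pixels"][140:250,110:330],None,fx=3,fy=3,interpolation=2)
cv2.imwrite("pics/c1.png",a[...,::-1])
E
```

```text
weight_28 top 0.76 xy [0.454  0.2867] area 341 model 90 [138.4 213.6]
weight_28 top 0.72 xy [0.4725 0.0608] area 197 model 74 [210.2 208.7]
weight_28 top 0.52 xy [0.5925 0.0322] area 68 model 78 [220.2 171.4]
weight_28 top 0.49 xy [0.4538 0.1735] area 142 model 82 [174.2 214.1]
weight_28 side 0.68 xy [0.5956 0.0284] area 187 model 180 [262.2 176.4]
weight_28 side 0.64 xy [0.4572 0.2906] area 450 model 148 [182.  137.4]
weight_28 side 0.64 xy [0.5992 0.3144] area 179 model 133 [223.7 121.8]
weight_28 side 0.60 xy [0.4559 0.1698] area 224 model 167 [194.2 160.5]
weight_38 top 0.76 xy [0.4537 0.286 ] area 341 model 157 [138.4 213.6]
weight_38 top 0.72 xy [0.4723 0.0606] area 197 model 133 [210.2 208.7]
weight_38 top 0.52 xy [0.592 0.032] area 68 model 137 [220.2 171.4]
weight_38 top 0.49 xy [0.4537 0.173 ] area 142 model 144 [174.2 214.1]
weight_38 side 0.68 xy [0.595  0.0272] area 187 model 285 [262.2 176.4]
weight_38 side 0.64 xy [0.457  0.2886] area 450 model 232 [182.  137.4]
weight_38 side 0.64 xy [0.5987 0.3123] area 179 model 209 [223.7 121.8]
weight_38 side 0.60 xy [0.4556 0.168
[... 2851 characters left out ...]
ing_58 side 0.49 xy [ 0.5446 -0.1507] area 547 model 841 [276.3 234. ]
offcut_38 top 0.46 xy [0.5971 0.178 ] area 190 model 151 [174.4 169.1]
offcut_38 top 0.42 xy [0.5991 0.3173] area 142 model 164 [130.9 167.9]
offcut_38 side 0.68 xy [0.5976 0.1743] area 328 model 235 [240.9 146. ]
offcut_38 side 0.64 xy [0.5993 0.3159] area 191 model 201 [223.6 121.6]
offcut_48 top 0.46 xy [0.5966 0.1775] area 190 model 233 [174.4 169.1]
offcut_48 top 0.42 xy [0.5986 0.3166] area 142 model 251 [130.9 167.9]
offcut_48 side 0.68 xy [0.5967 0.1718] area 328 model 345 [240.9 146. ]
offcut_48 side 0.64 xy [0.5983 0.3128] area 191 model 293 [223.6 121.6]
[[-20.84813203 284.15785611]] [[71.92633408 37.58503815]]
```

View pics/c1.png

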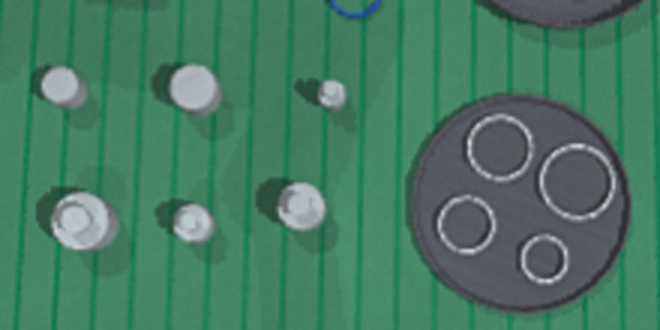

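```bash
cat >> h.py <<'E'
from scipy.spatial.transform import Rotation as Ro
def go(*pts):
    s=bot.read_state();R=Ro.from_rotvec(s["tcp_rot"]).as_matrix();p=s["tool_pos"]
    print("at",p.round(4),"w %.3f"%s["width"],"t %.2f"%s["time"])
    for q in pts:
        d=R.T@(np.array(q)-p)/.05;print("to",q,"units",d.round(2));p=np.array(q)
E
python3 - <<'E'
from h import *
p=bot.read_camera("top");q=bot.read_camera("side")
for uv in[(291.3,226.3),(265.3,214.7),(276.7,189.3),(302.3,200.7)]:print(ground(p,np.array(uv),.012))
for r in bot.look_for("weight_48",q):print(r)
for n,x,y in[("weight_48",.472,.0602)]:print(model(q,n,x,y),proj(q,[x,y,0]))
print(Ro.from_rotvec(bot.read_state()["tcp_rot"]).as_matrix().round(3))
go([.593,.030,.15],[.593,.030,.012])
cv2.imwrite("pics/c2.png",cv2.resize(q["pixels"][150:210,185:285],None,fx=6,fy=6,interpolation=2)[...,::-1])
E
```

```text
[ 0.42038663 -0.19598869]
[ 0.45609285 -0.11343981]
[ 0.53786441 -0.14957567]
[ 0.50221521 -0.23164896]
{'bbox': [208.7, 169.2, 228.4, 195.3], 'score': 0.96}
{'bbox': [174.4, 125.3, 193.8, 148.9], 'score': 0.93}
{'bbox': [255.4, 166.0, 269.3, 187.0], 'score': 0.6}
(array([213.31913737, 182.22504477]), 427.5625) [[214.20338222 188.56619237]]
[[-0.927  0.376  0.   ]
 [ 0.376  0.927 -0.   ]
 [-0.    -0.    -1.   ]]
at [0.254  0.6254 0.2313] w 1.000 t 1.35
to [0.593, 0.03, 0.15] units [-10.76  -8.48   1.63]
to [0.593, 0.03, 0.012] units [0.   0.   2.76]
```

View pics/c2.png

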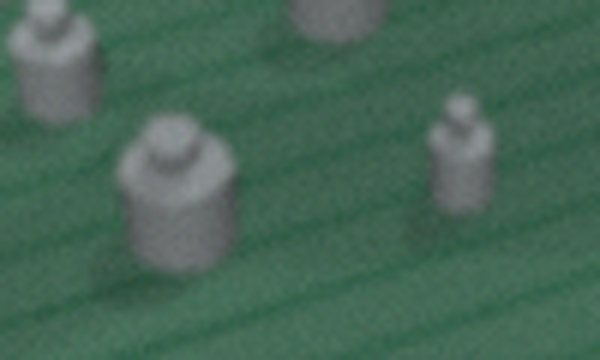

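The crop shows a knob on weight_28 at side (262,177) and on weight_48 at (214,183). Both cameras agree within about 4 mm, so I use the averages. I'll start with weight_28.

```bash
python3 -m creep '[[-0.77,-0.6,0.1,0,1],[-0.77,-0.6,0.1,0,1],[-0.77,-0.6,0.1,0,1],[-0.77,-0.6,0.1,0,1],[-0.77,-0.6,0.1,0,1],[-0.77,-0.6,0.1,0,1],[-0.77,-0.6,0.1,0,1],[-0.77,-0.6,0.1,0,1],[-0.77,-0.6,0.1,0,1],[-0.77,-0.6,0.1,0,1],[-0.77,-0.6,0.1,0,1],[-0.77,-0.6,0.1,0,1],[-0.77,-0.6,0.1,0,1],[-0.75,-0.68,0.1,0,0.7],[0,0,0,0,0.7],[0,0,0,0,0.7]]' 40; python3 - <<'E'
from h import *
go([.5935,.030,.15],[.5935,.030,.012])
print(bot.read_state()["tcp_rot"])
E
```

```text
time: 3.35
tool_pos: [0.5927, 0.0301, 0.1612]
tcp_rot: [-0.604, -3.082, -0.001]
wrist_force: [0.7, 0.1, -0.7]
width: 0.7
grip_force: 0.0
at [0.5927 0.0301 0.1612] w 0.700 t 3.35
to [0.5935, 0.03, 0.15] units [-0.02  0.    0.22]
to [0.5935, 0.03, 0.012] units [-0.   -0.    2.76]
[-6.03543377e-01 -3.08243997e+00 -5.35269911e-04]
```

```bash
python3 -m creep '[[-0.02,0,0.5,0,0.7],[0,0,0.5,0,0.7],[0,0,0.5,0,0.7],[0,0,0.5,0,0.7],[0,0,0.4,0,0.7],[0,0,0.3,0,0.7],[0,0,0.28,0,0.7],[0,0,0,0,0.7],[0,0,0,0,0.1],[0,0,0,0,0.1],[0,0,0,0,0.1],[0,0,0,0,0.1],[0,0,0,0,0.1]]' 40; python3 - <<'E'
from h import *
go([.5935,.030,.12],[.421,-.1965,.12],[.421,-.1965,.017])
E
```

```text
time: 4.97
tool_pos: [0.595, 0.0296, 0.0134]
tcp_rot: [0.602, 3.081, 0.001]
wrist_force: [-0.2, -0.1, 5.8]
width: 0.301
grip_force: 39.6
at [0.595  0.0296 0.0134] w 0.301 t 4.97
to [0.5935, 0.03, 0.12] units [ 0.03 -0.   -2.13]
to [0.421, -0.1965, 0.12] units [ 1.49 -5.5  -0.01]
to [0.421, -0.1965, 0.017] units [ 0.   -0.    2.06]
```

```bash
python3 -m creep '[[0,0,-0.2,0,0.1],[0,0,-0.4,0,0.1],[0,0,-0.5,0,0.1],[0,0,-0.5,0,0.1],[0,0,-0.5,0,0.1],[0.15,-0.5,0,0,0.1],[0.15,-0.55,0,0,0.1],[0.15,-0.55,0,0,0.1],[0.15,-0.55,0,0,0.1],[0.15,-0.55,0,0,0.1],[0.15,-0.55,0,0,0.1],[0.15,-0.55,0,0,0.1],[0.15,-0.55,0,0,0.1],[0.15,-0.55,0,0,0.1],[0.15,-0.55,0,0,0.1],[0,-0.05,0,0,0.1],[0,0,0,0,0.1],[0,0,0,0,0.1]]'; python3 - <<'E'
from h import *
go([.421,-.1965,.0175])
p=bot.read_camera("side");cv2.imwrite("pics/s3.png",p["pixels"][...,::-1])
E
```

```text
time: 7.22
tool_pos: [0.421, -0.1963, 0.1172]
tcp_rot: [-0.601, -3.083, -0.001]
wrist_force: [0.3, -0.4, -1.6]
width: 0.293
grip_force: 39.5
at [ 0.421  -0.1963  0.1172] w 0.293 t 7.22
to [0.421, -0.1965, 0.0175] units [-0.   -0.    1.99]
```

View pics/s3.png

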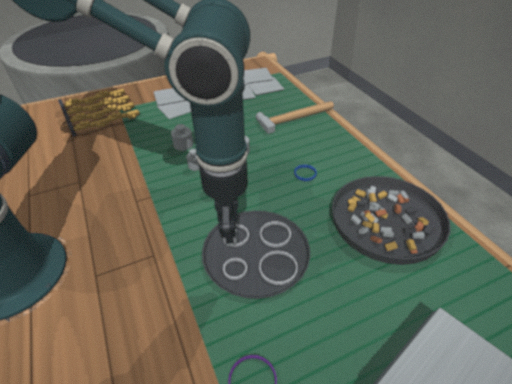

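Weight_28 is held: it reads -1.6 N and the fingers at (228,225) are above the pan. I'll lower it slowly.

```bash
python3 -m creep '[[0,0,0.4,0,0.1],[0,0,0.5,0,0.1],[0,0,0.4,0,0.1],[0,0,0.3,0,0.1],[0,0,0.2,0,0.1],[0,0,0.1,0,0.1],[0,0,0.05,0,0.1],[0,0,0.03,0,0.1],[0,0,0,0,0.1],[0,0,0,0,0.1]]'
```

```text
time: 8.52
tool_pos: [0.4211, -0.197, 0.0186]
tcp_rot: [0.602, 3.083, -0.0]
wrist_force: [-0.5, 0.4, -2.0]
width: 0.3
grip_force: 39.5
```

```bash
python3 -m creep '[[0,0,0.02,0,0.1],[0,0,0.01,0,0.1],[0,0,0,0,0.1],[0,0,0,0,0.1]]'
```

```text
time: 9.02
tool_pos: [0.4211, -0.197, 0.0174]
tcp_rot: [0.602, 3.083, -0.0]
wrist_force: [-1.4, 1.5, 6.0]
width: 0.3
grip_force: 40.1
```

Contact. I'll release, lift and look at the result.

```bash
python3 -m creep '[[0,0,0,0,0.65],[0,0,0,0,0.65],[0,0,0,0,0.65],[0,0,-0.2,0,0.65],[0,0,-0.4,0,0.65],[0,0,-0.5,0,0.65],[0,0,-0.5,0,0.65],[0,0,-0.5,0,0.65],[0,0,-0.1,0,0.75],[0,0.5,0,0,0.75],[0,0.6,0,0,0.75],[0,0.6,0,0,0.75],[0,0.6,0,0,0.75],[0,0,0,0,0.75],[0,0,0,0,0.75]]'; python3 - <<'E'
from h import *
go([.4547,.1706,.12],[.4547,.1706,.012])
P={c:bot.read_camera(c) for c in("top","side")}
for c,p in P.items():
    for r in bot.regions_of("weight_28",p):
        xy,a,am,cc=locate(p,"weight_28",r["mask"],.004);print(c,xy,a,am,cc)
a=P["top"]["pixels"][150:260,170:330];cv2.imwrite("pics/t4.png",cv2.resize(a,None,fx=4,fy=4,interpolation=2)[...,::-1])
E
```

```text
time: 10.9
tool_pos: [0.4635, -0.0905, 0.1262]
tcp_rot: [-0.601, -3.082, 0.001]
wrist_force: [0.3, 0.2, -0.4]
width: 0.752
grip_force: 0.0
at [ 0.4635 -0.0905  0.1262] w 0.752 t 10.90
to [0.4547, 0.1706, 0.12] units [2.13 4.77 0.12]
to [0.4547, 0.1706, 0.012] units [-0.    0.    2.16]
top [0.45377874 0.28487144] 324.0 90.796875 [138.58333333 213.5308642 ]
top [0.45253666 0.17359234] 147.0 82.265625 [173.95238095 214.45578231]
top [0.47287764 0.06043777] 186.0 74.5 [210.21505376 208.43548387]
side [0.45774935 0.28487012] 451.0 150.34375 [182.45898004 137.27937916]
side [0.45445627 0.16561517] 244.0 169.671875 [193.95491803 160.40983607]
side [0.47001745 0.05606769] 319.0 188.46875 [213.12852665 182.98432602]
side [ 0.42001774 -0.19793648] 249.0 266.40625 [232.78714859 265.30120482]
```

View pics/t4.png

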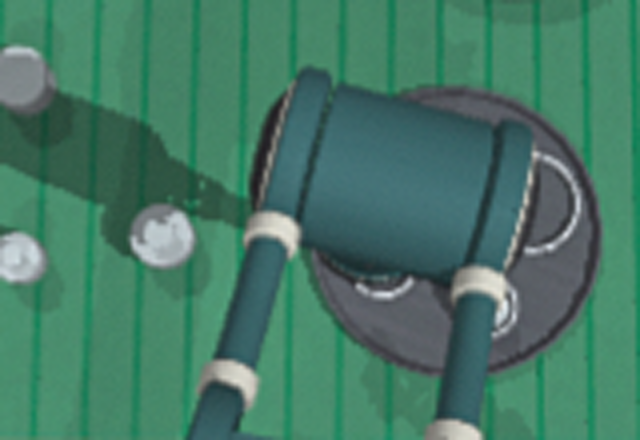

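The arm covers most of the pan in the top view, but the side view puts weight_28 at (.420,-.198), centred in ring_28. Next is weight_38.

```bash
python3 -m creep '[[0.23,0.5,0,0,0.75],[0.23,0.55,0,0,0.75],[0.23,0.55,0,0,0.75],[0.23,0.55,0,0,0.75],[0.23,0.55,0,0,0.75],[0.24,0.55,0,0,0.75],[0.24,0.5,0,0,0.75],[0.24,0.5,0,0,0.75],[0.24,0.5,0,0,0.75],[0,0,0.3,0,0.75],[0,0,0.5,0,0.75],[0,0,0.5,0,0.75],[0,0,0.4,0,0.75],[0,0,0.3,0,0.75],[0,0,0.22,0,0.75],[0,0,0,0,0.75],[0,0,0,0,0.75]]'; python3 - <<'E'
from h import *
go([.455,.169,.0125])
E
```

```text
time: 13.22
tool_pos: [0.4564, 0.1695, 0.0163]
tcp_rot: [0.602, 3.082, 0.001]
wrist_force: [0.6, 0.3, 0.1]
width: 0.748
grip_force: 0.0
at [0.4564 0.1695 0.0163] w 0.748 t 13.22
to [0.455, 0.169, 0.0125] units [ 0.02 -0.02  0.08]
```

```bash
python3 -m creep '[[0.02,-0.02,0.06,0,0.75],[0,0,0,0,0.1],[0,0,0,0,0.1],[0,0,0,0,0.1],[0,0,0,0,0.1],[0,0,0,0,0.1]]' 50; python3 - <<'E'
from h import *
go([.457,.169,.12],[.4575,-.115,.12],[.4575,-.115,.018])
E
```

```text
time: 13.98
tool_pos: [0.4551, 0.1693, 0.0135]
tcp_rot: [0.602, 3.082, 0.001]
wrist_force: [-2.0, 0.8, 5.9]
width: 0.417
grip_force: 50.1
at [0.4551 0.1693 0.0135] w 0.417 t 13.97
to [0.457, 0.169, 0.12] units [-0.04  0.01 -2.13]
to [0.4575, -0.115, 0.12] units [-2.15 -5.26 -0.  ]
to [0.4575, -0.115, 0.018] units [ 0.   -0.    2.04]
```

```bash
python3 -m creep '[[0,0,-0.2,0,0.1],[0,0,-0.4,0,0.1],[0,0,-0.5,0,0.1],[0,0,-0.5,0,0.1],[0,0,-0.5,0,0.1],[-0.22,-0.5,0,0,0.1],[-0.22,-0.55,0,0,0.1],[-0.22,-0.55,0,0,0.1],[-0.22,-0.55,0,0,0.1],[-0.22,-0.55,0,0,0.1],[-0.22,-0.55,0,0,0.1],[-0.22,-0.5,0,0,0.1],[-0.22,-0.5,0,0,0.1],[-0.22,-0.5,0,0,0.1],[-0.2,-0.5,0,0,0.1],[0,0,0,0,0.1],[0,0,0,0,0.1]]'; python3 - <<'E'
from h import *
go([.4575,-.115,.0175])
E
```

```text
time: 16.1
tool_pos: [0.4559, -0.1149, 0.1173]
tcp_rot: [-0.603, -3.082, -0.001]
wrist_force: [0.3, 0.6, -2.6]
width: 0.413
grip_force: 50.5
at [ 0.4559 -0.1149  0.1173] w 0.413 t 16.10
to [0.4575, -0.115, 0.0175] units [-0.03  0.01  2.  ]
```

```bash
python3 -m creep '[[-0.03,0,0.4,0,0.1],[0,0,0.5,0,0.1],[0,0,0.4,0,0.1],[0,0,0.3,0,0.1],[0,0,0.2,0,0.1],[0,0,0.1,0,0.1],[0,0,0.05,0,0.1],[0,0,0.04,0,0.1],[0,0,0.01,0,0.1],[0,0,0,0,0.1]]'
```

```text
time: 17.35
tool_pos: [0.4583, -0.116, 0.018]
tcp_rot: [0.602, 3.083, -0.0]
wrist_force: [0.9, -0.1, -2.8]
width: 0.415
grip_force: 50.5
```

```bash
python3 -m creep '[[0,0,0.02,0,0.1],[0,0,0.01,0,0.1],[0,0,0,0,0.1],[0,0,0,0,0.1]]'
```

```text
time: 17.85
tool_pos: [0.4584, -0.1161, 0.0175]
tcp_rot: [0.602, 3.083, -0.0]
wrist_force: [-3.8, 1.3, 6.8]
width: 0.412
grip_force: 51.5
```

```bash
python3 -m creep '[[0,0,0,0,0.75],[0,0,0,0,0.75],[0,0,0,0,0.75],[0,0,-0.2,0,0.75],[0,0,-0.4,0,0.75],[0,0,-0.5,0,0.75],[0,0,-0.5,0,0.75],[0,0,-0.5,0,0.85],[0.15,0.45,-0.1,0,0.85],[0.15,0.5,0,0,0.85],[0.15,0.5,0,0,0.85],[0.15,0.5,0,0,0.85],[0.15,0.5,0,0,0.85],[0.15,0.45,0,0,0.85],[0.17,0.4,0,0,0.85],[0,0,0,0,0.85],[0,0,0,0,0.85]]'; python3 - <<'E'
from h import *
go([.471,.057,.0125])
p=bot.read_camera("side")
for r in bot.regions_of("weight_38",p):
        xy,a,am,cc=locate(p,"weight_38",r["mask"],.004);print(xy,a,am,cc)
E
```

```text
time: 19.98
tool_pos: [0.4707, 0.0568, 0.1266]
tcp_rot: [0.601, 3.083, -0.0]
wrist_force: [-0.2, -1.5, -0.0]
width: 0.848
grip_force: 0.0
at [0.4707 0.0568 0.1266] w 0.848 t 19.98
to [0.471, 0.057, 0.0125] units [-0.    0.01  2.28]
[0.45542445 0.28059909] 436.0 235.9375 [182.01146789 137.82798165]
[ 0.45806051 -0.11773408] 369.0 374.859375 [234.91327913 231.56639566]
[ 0.41998806 -0.19943807] 282.0 434.1875 [233.05319149 265.60992908]
[0.4723049  0.05409241] 397.0 299.515625 [214.16876574 182.8488665 ]
```

Weight_38 is centred in ring_38. Next is weight_48.

```bash
python3 -m creep '[[-0.01,-0.03,0.4,0,0.85],[0,0,0.5,0,0.85],[0,0,0.5,0,0.85],[0,0,0.4,0,0.85],[0,0,0.3,0,0.85],[0,0,0.16,0,0.85],[0,0,0,0,0.85],[0,0,0,0,0.1],[0,0,0,0,0.1],[0,0,0,0,0.1],[0,0,0,0,0.1],[0,0,0,0,0.1]]' 60; python3 - <<'E'
from h import *
go([.4715,.0565,.12],[.541,-.150,.12],[.541,-.150,.018])
E
```

```text
time: 21.58
tool_pos: [0.4723, 0.056, 0.0149]
tcp_rot: [0.602, 3.08, 0.002]
wrist_force: [-0.0, 1.5, 5.7]
width: 0.529
grip_force: 61.6
at [0.4723 0.056  0.0149] w 0.529 t 21.57
to [0.4715, 0.0565, 0.12] units [ 0.01  0.01 -2.1 ]
to [0.541, -0.15, 0.12] units [-2.84 -3.3   0.  ]
to [0.541, -0.15, 0.018] units [ 0.01 -0.    2.04]
```

```bash
python3 -m creep '[[0,0,-0.2,0,0.1],[0,0,-0.4,0,0.1],[0,0,-0.5,0,0.1],[0,0,-0.5,0,0.1],[0,0,-0.5,0,0.1],[-0.3,-0.35,0,0,0.1],[-0.36,-0.42,0,0,0.1],[-0.36,-0.42,0,0,0.1],[-0.36,-0.42,0,0,0.1],[-0.36,-0.42,0,0,0.1],[-0.36,-0.42,0,0,0.1],[-0.36,-0.42,0,0,0.1],[-0.36,-0.43,0,0,0.1],[0,0,0,0,0.1],[0,0,0,0,0.1]]'; python3 - <<'E'
from h import *
go([.541,-.150,.019])
E
```

```text
time: 23.45
tool_pos: [0.5377, -0.1499, 0.1174]
tcp_rot: [-0.602, -3.081, -0.001]
wrist_force: [-0.8, 0.6, -4.8]
width: 0.527
grip_force: 62.4
at [ 0.5377 -0.1499  0.1174] w 0.527 t 23.45
to [0.541, -0.15, 0.019] units [-0.07  0.02  1.97]
```

```bash
python3 -m creep '[[-0.05,0,0.4,0,0.1],[0,0,0.5,0,0.1],[0,0,0.4,0,0.1],[0,0,0.3,0,0.1],[0,0,0.17,0,0.1],[0,0,0.08,0,0.1],[0,0,0.04,0,0.1],[0,0,0.02,0,0.1],[0,0,0.01,0,0.1],[0,0,0,0,0.1]]'
```

```text
time: 24.7
tool_pos: [0.5416, -0.1514, 0.0226]
tcp_rot: [0.602, 3.083, -0.0]
wrist_force: [0.2, 0.4, -5.1]
width: 0.53
grip_force: 62.4
```

```bash
python3 -m creep '[[0,0,0.03,0,0.1],[0,0,0.02,0,0.1],[0,0,0.01,0,0.1],[0,0,0,0,0.1],[0,0,0,0,0.1]]'
```

```text
time: 25.32
tool_pos: [0.5414, -0.1513, 0.0193]
tcp_rot: [0.602, 3.083, -0.0]
wrist_force: [-0.6, 0.3, -4.7]
width: 0.527
grip_force: 62.4
```

```bash
python3 -m creep '[[0,0,0.015,0,0.1],[0,0,0.01,0,0.1],[0,0,0,0,0.1],[0,0,0,0,0.1]]'
```

```text
time: 25.82
tool_pos: [0.5415, -0.1514, 0.0189]
tcp_rot: [0.602, 3.083, -0.0]
wrist_force: [-4.4, 1.5, 5.7]
width: 0.526
grip_force: 63.3
```

```bash
python3 -m creep '[[0,0,0,0,0.8],[0,0,0,0,0.8],[0,0,0,0,0.8],[0,0,-0.2,0,0.8],[0,0,-0.4,0,0.8],[0,0,-0.5,0,0.8],[0,0,-0.5,0,0.8],[0,0,-0.5,0,1],[0.2,0.3,0,0,1],[0.4,0.6,0,0,1],[0.4,0.6,0,0,1],[0.4,0.6,0,0,1],[0.4,0.6,0,0,1],[0.4,0.6,0,0,1]]'; python3 -m creep '[[0.4,0.6,0,0,1],[0.4,0.6,0,0,1],[0.4,0.6,0,0,1],[0.4,0.6,0,0,1],[0.4,0.6,0,0,1],[0.4,0.6,0,0,1],[0.4,0.6,0,0,1],[0.27,0.51,0,0,1],[0,0,0,0,1],[0,0,0,0,1]]';  python3 - <<'E'
from h import *
go([.455,.2835,.0125])
p=bot.read_camera("side")
for n in("weight_48","weight_58"):
    for r in bot.regions_of(n,p):
        xy,a,am,cc=locate(p,n,r["mask"],.004*(n=="weight_48"));print(n,xy,a,am,cc)
E
```

```text
time: 27.58
tool_pos: [0.4996, 0.0449, 0.1217]
tcp_rot: [-0.601, -3.081, 0.0]
wrist_force: [-0.9, 0.9, 0.7]
width: 1.003
grip_force: 0.0
time: 28.82
tool_pos: [0.4467, 0.3184, 0.122]
tcp_rot: [-0.601, -3.082, 0.003]
wrist_force: [-0.5, 0.1, 0.8]
width: 1.003
grip_force: 0.0
at [0.4467 0.3184 0.122 ] w 1.003 t 28.82
to [0.455, 0.2835, 0.0125] units [-0.42 -0.58  2.19]
weight_48 [ 0.45793928 -0.11856816] 330.0 550.828125 [234.98484848 231.53636364]
weight_48 [0.45707264 0.2808749 ] 473.0 338.078125 [182.46088795 137.24947146]
weight_48 [ 0.52968564 -0.18398131] 109.0 578.21875 [277.28440367 241.46788991]
weight_48 [ 0.41971987 -0.19991874] 246.0 642.8125 [232.95121951 265.52845528]
weight_48 [ 0.54203221 -0.15253026] 531.0 546.640625 [275.7306968  229.48587571]
weight_58 [ 0.45849783 -0.1172098 ] 330.0 769.09375 [234.98484848 231.53636364]
weight_58 [0.45755955 0.28304998] 473.0 467.046875 [182.46088795 137.24947146]
weight_58 [ 0.53029996 -0.18276404] 109.0 809.796875 [277.28440367 241.46788991]
weight_58 [ 0.42005932 -0.1989301 ] 246.0 908.09375 [232.95121951 265.52845528]
weight_58 [ 0.54270708 -0.15126224] 531.0 764.359375 [275.7306968  229.48587571]
```

```bash
python3 -m creep '[[-0.15,-0.2,0.1,0,1],[-0.15,-0.2,0.2,0,1],[-0.14,-0.18,0.2,0,1],[0,0,0,0,1],[0,0,0,0,1]]';  python3 - <<'E'
from h import *
go([.456,.283,.013])
E
```

```text
time: 29.6
tool_pos: [0.4575, 0.2836, 0.0979]
tcp_rot: [-0.603, -3.083, -0.0]
wrist_force: [0.9, 0.4, -0.3]
width: 1.0
grip_force: 0.0
at [0.4575 0.2836 0.0979] w 1.000 t 29.60
to [0.456, 0.283, 0.013] units [ 0.02 -0.02  1.7 ]
```

```bash
python3 -m creep '[[0.02,0,0.3,0,1],[0,0,0.4,0,1],[0,0,0.4,0,1],[0,0,0.3,0,1],[0,0,0.2,0,1],[0,0,0.07,0,1],[0,0,0,0,1],[0,0,0,0,1]]' 80; python3 -m creep '[[0,0,0,0,0.1],[0,0,0,0,0.1],[0,0,0,0,0.1],[0,0,0,0,0.1],[0,0,0,0,0.1]]';  python3 - <<'E'
from h import *
go([.505,-.233,.1])
E
```

```text
time: 30.6
tool_pos: [0.4571, 0.2844, 0.0152]
tcp_rot: [0.602, 3.082, 0.001]
wrist_force: [0.2, 0.6, 0.2]
width: 0.999
grip_force: 0.0
time: 31.22
tool_pos: [0.4573, 0.2847, 0.0156]
tcp_rot: [0.602, 3.082, 0.002]
wrist_force: [-0.9, -0.6, 6.5]
width: 0.648
grip_force: 85.2
at [0.4573 0.2847 0.0156] w 0.648 t 31.23
to [0.505, -0.233, 0.1] units [-4.78 -9.23 -1.7 ]
```

```bash
python3 -m creep '[[0,0,-0.2,0,0.1],[0,0,-0.4,0,0.1],[0,0,-0.5,0,0.1],[0,0,-0.5,0,0.1],[0,0,-0.5,0,0.1],[-0.2,-0.4,0,0,0.1],[-0.3,-0.55,0,0,0.1],[-0.3,-0.6,0,0,0.1],[-0.3,-0.6,0,0,0.1],[-0.3,-0.6,0,0,0.1],[-0.3,-0.6,0,0,0.1],[-0.3,-0.6,0,0,0.1],[-0.3,-0.6,0,0,0.1]]'; python3 -m creep '[[-0.3,-0.6,0,0,0.1],[-0.3,-0.6,0,0,0.1],[-0.3,-0.6,0,0,0.1],[-0.3,-0.6,0,0,0.1],[-0.3,-0.6,0,0,0.1],[-0.3,-0.55,0,0,0.1],[-0.3,-0.5,0,0,0.1],[-0.3,-0.4,0,0,0.1],[0,0,0,0,0.1],[0,0,0,0,0.1]]'; python3 - <<'E'
from h import *
go([.507,-.2335,.02])
E
```

```text
time: 32.85
tool_pos: [0.4754, 0.0289, 0.1181]
tcp_rot: [-0.601, -3.08, 0.001]
wrist_force: [0.5, -0.3, -7.6]
width: 0.648
grip_force: 86.5
time: 34.1
tool_pos: [0.5041, -0.2207, 0.1187]
tcp_rot: [-0.602, -3.081, -0.002]
wrist_force: [-0.0, -0.3, -7.2]
width: 0.647
grip_force: 86.5
at [ 0.5041 -0.2207  0.1187] w 0.647 t 34.10
to [0.507, -0.2335, 0.02] units [-0.15 -0.22  1.97]
```

```bash
python3 -m creep '[[-0.07,-0.1,0,0,0.1],[-0.06,-0.1,0,0,0.1],[0,0,0.3,0,0.1],[0,0,0.4,0,0.1],[0,0,0.4,0,0.1],[0,0,0.3,0,0.1],[0,0,0.2,0,0.1],[0,0,0.15,0,0.1],[0,0,0.08,0,0.1],[0,0,0.05,0,0.1],[0,0,0,0,0.1],[0,0,0,0,0.1]]'
```

```text
time: 35.6
tool_pos: [0.5075, -0.2332, 0.026]
tcp_rot: [0.602, 3.083, -0.0]
wrist_force: [-1.0, -0.0, -7.1]
width: 0.647
grip_force: 86.5
```

```bash
python3 -m creep '[[0,0,0.05,0,0.1],[0,0,0.03,0,0.1],[0,0,0.02,0,0.1],[0,0,0.01,0,0.1],[0,0,0,0,0.1],[0,0,0,0,0.1]]'; python3 -m creep '[[0,0,0.01,0,0.1],[0,0,0.01,0,0.1],[0,0,0,0,0.1],[0,0,0,0,0.1]]'
```

```text
time: 36.35
tool_pos: [0.5071, -0.233, 0.0201]
tcp_rot: [0.602, 3.083, -0.0]
wrist_force: [-0.1, 0.0, -8.2]
width: 0.644
grip_force: 86.5
time: 36.85
tool_pos: [0.5072, -0.233, 0.0196]
tcp_rot: [0.602, 3.083, -0.0]
wrist_force: [-3.9, 1.6, 1.9]
width: 0.642
grip_force: 87.0
```

```bash
python3 -m creep '[[0,0,0.005,0,0.1],[0,0,0,0,0.88],[0,0,0,0,0.88],[0,0,0,0,0.88],[0,0,-0.2,0,0.88],[0,0,-0.4,0,0.88],[0,0,-0.5,0,0.88],[0,0,-0.5,0,0.88],[0,0,-0.5,0,0.88],[0,0,-0.5,0,0.88],[0.2,0.4,-0.3,0,0.88],[0.4,0.6,0,0,0.88],[0.4,0.6,0,0,0.88],[0.4,0.6,0,0,0.88],[0.4,0.6,0,0,0.88],[0.4,0.6,0,0,0.88],[0.4,0.6,0,0,0.88],[0.4,0.6,0,0,0.88],[0.4,0.6,0,0,0.88]]'; python3 -m creep '[[0.3,0.6,0,0,0.88],[0.3,0.6,0,0,0.88],[0.3,0.6,0,0,0.88],[0.3,0.6,0,0,0.88],[0.3,0.6,0,0,0.88],[0.3,0.6,0,0,0.88],[0.3,0.6,0,0,0.88],[0.2,0.4,0,0,0.88],[0,0,0,0,0.88],[0,0,0,0,0.88]]'; python3 - <<'E'
from h import *
P=measure(["weight_58"],.004)
for c,p in P.items():
    a=p["pixels"];a=a[140:260,110:330] if c=="top" else a[110:300,170:370]
    cv2.imwrite(f"pics/{c}9.png",cv2.resize(a,None,fx=3,fy=3,interpolation=2)[...,::-1])
E
```

```text
time: 39.22
tool_pos: [0.4461, 0.0738, 0.1638]
tcp_rot: [-0.602, -3.083, -0.001]
wrist_force: [-0.7, -0.0, -0.2]
width: 0.878
grip_force: 0.0
time: 40.48
tool_pos: [0.427, 0.3277, 0.1636]
tcp_rot: [-0.602, -3.083, 0.002]
wrist_force: [0.3, -0.1, -1.6]
width: 0.878
grip_force: 0.0
weight_58 top 0.78 xy [ 0.5401 -0.1492] area 230 model 309 [277.2 187.8]
weight_58 top 0.60 xy [ 0.5046 -0.2311] area 297 model 317 [303.1 199.3]
weight_58 side 0.75 xy [ 0.5047 -0.2337] area 843 model 908 [277.6 262.3]
weight_58 side 0.65 xy [ 0.4194 -0.2013] area 253 model 920 [233.  265.4]
weight_58 side 0.58 xy [ 0.5411 -0.155 ] area 542 model 775 [275.9 229.7]
weight_58 side 0.55 xy [ 0.4568 -0.1199] area 380 model 779 [234.7 231.5]
```

View pics/top9.png

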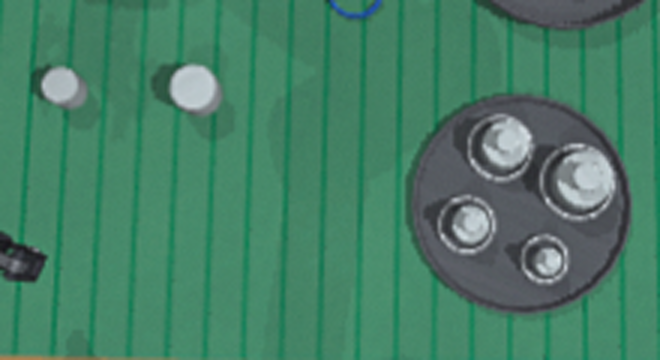

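View pics/side9.png

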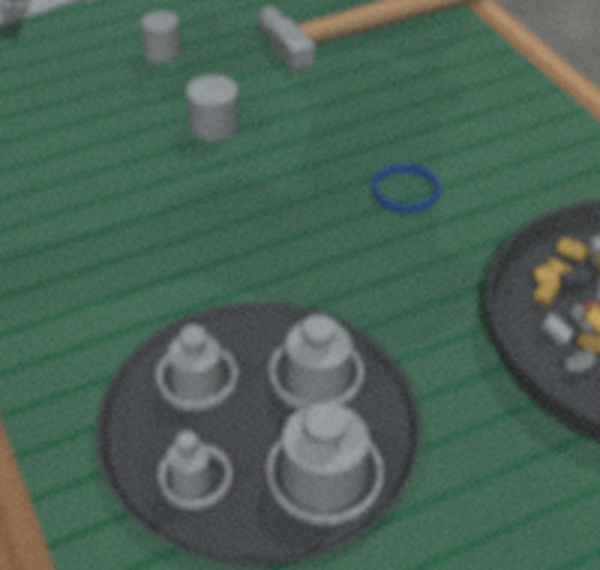

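Both views show all four weights upright and inside their own rings, with bases near side pixels (233,266), (235,232), (276,230) and (278,262). The offcuts are where they were, so I'm handing in.

```bash
python3 -c "
from workcell import bot
print(bot.finish_job())"
```

```text
the job is handed in; nothing more can be done
None
```

The four knobbed weights stand upright, each inside the ring of its own size, the two offcuts stand where they were, and the job was handed in at about 41 s.

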